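# Open the incense dispenser for a refill

## Task

The incense dispenser on the ledge is empty and has to be opened for its refill pack: press down the release pad on top of its sliding follower and, keeping it pressed, push the follower all the way back along the ladder bar to the rear end. Then let go, so that the pad springs up again. Do not force it, and leave the pot, bell, dish and refill pack standing where they are.

Things in the scene. Friction and masses are not known exactly. Their poses are not given: they have to be found in the camera images.
- dispenser: Dark grey plastic tray fixed on the ledge, 92 mm wide (its x), 300 long (its y), side walls 60 high. Origin: centre of its underside, z up. A steel ladder bar (cross rungs every 12 mm, top 42 mm above the ledge) runs down its middle along y. The outlet, with a small lip on the ledge, is at the -y end (end wall 44 high), the rear at +y (60 high). The white follower on the bar is pushed back to +y.
- pad (a point): Centre of the top of the release pad on the follower: grooved, white, 42 mm across (dispenser x) by 44 along the bar (y), 80 above the ledge at rest; at dispenser x = 0, y = -0.090 + joint follower. Moves with the pad. The rest of the follower is below the fully pressed pad (68 above the ledge), but for the back plate.
- back (a point): Top centre of the front face of the follower's white back plate, which stands upright behind the pad (+y side of it), 58 mm wide, 6 thick, top 96 above the ledge. This point lies 24 mm behind the pad's centre and moves with the follower.
- follower (a joint): Slide of the follower along the bar, m: grows towards the dispenser's +y (back); 0 foremost, 0.160 against the rear stop; starts at 0.004 to 0.055. Friction 1.5 N plus light damping; stays where left. With the pad up its pawl stands between rungs and blocks the way back, however hard it is pushed (some 3 mm of play; forwards it ratchets). No rung in the last 9 mm before the rear stop.
- release (a joint): Downward travel of the release pad, m: 0 up, 0.012 bottomed. Spring: about 3 N to start, 6 N at the bottom; springs up when let go. The pawl is clear of the rungs when the pad is more than 0.009 down; it must be kept down while the follower is pushed back.
- pot: Open blue glazed ceramic pot, 88 mm across, 75 mm high, loose. Origin at the centre of its underside. Leave alone.
- bell: Small solid brass-coloured hand bell standing on its mouth, 62 mm across, 71 mm high with its knob, loose. Origin at the centre of its underside. Leave alone.
- dish: Round green glass dish, 90 mm across, 24 mm high, loose. Origin at the centre of its underside. Leave alone.
- pack: Refill pack of incense, a paper carton lying flat, 72 x 86 x 24 mm (its x, y, z), loose. Origin at the centre of its underside. Leave alone.

How it is judged (in metres and radians):
On the way, in this order (a step that is already met when the one before it is completed fails the run):
1. the release pad is pressed down before the follower is pushed back (value of joint release above 0.008 m and value of joint follower below 0.08 m), for 0.1 s.
2. the follower is pushed back to the rear end (value of joint follower above 0.152 m), for 0.1 s.
At the end, for the whole second after the job is handed in: The follower is within 8 mm of its rear stop (joint above 0.152), the release pad has sprung up (less than 4 mm down), and the pot, bell, dish and pack stand within 15 mm of where they were (value of joint follower above 0.152 m and value of joint release below 0.004 m and distance of each of pot, bell, dish, pack from where it was at the start of the episode below 0.015 m and linear speed of each of pot, bell, dish, pack below 0.02 m/s); the robot touches nothing.
It fails at once if the blue pot is moved more than 15 mm, lifted or tipped (distance of pot from where it was at the start of the episode above 0.015 m or angle between pot's own z axis and vertical above 0.25 rad).
It fails at once if the bell is moved more than 15 mm, lifted or tipped (distance of bell from where it was at the start of the episode above 0.015 m or angle between bell's own z axis and vertical above 0.25 rad).
It fails at once if the glass dish is moved more than 15 mm, lifted or tipped (distance of dish from where it was at the start of the episode above 0.015 m or angle between dish's own z axis and vertical above 0.25 rad).
It fails at once if the refill pack is moved more than 15 mm, lifted or tipped (distance of pack from where it was at the start of the episode above 0.015 m or angle between pack's own z axis and vertical above 0.25 rad).
It fails at once if the dispenser is forced: the robot bears on it with more than 60 N (contact force between any of the fingers, the arm and dispenser above 60 N).
It also fails if it takes over 35 s, if anything falls off the work surface, if the arm or the gripper's body presses on something with over 40 N, if the wrist force passes 120 N, or if a joint passes its speed limit or range.

## Robot

A 6-joint arm with a two-finger parallel gripper is mounted at the origin on the work surface. World frame = base frame: x ahead of the robot, y to its left, z up, the work surface at z = 0. Lengths are in mm, angles in rad, forces in N, time in s.
With the tool pointing down it reaches from about 350 to 725 mm from the base axis. Payload 6 kg.
Tool frame: the origin (TCP) lies midway between the tips of the shut fingers; the grasp point (between the pads) lies 19 mm behind it; x points along the fingers, y is the direction in which the jaws open and shut, and the axes are right-handed (so a half turn about x gives the same grasp; the last joint's range is limited). The gripper opens to 85 mm and grips with 20 to 120 N. Pads are 22 mm wide; open, the fingers measure 114 mm over their backs; the gripper's body (76 mm by 85 mm) begins 54 mm behind the grasp point. The pads swing forward as they close: fully open they stand 13 mm farther back than shut.
Start: joints at [1.661, 0.04, 0.085, 0, -1.615, -0.334], TCP at [144.81, 582.24, 231.261] pointing down, gripper open.
Joint ranges: [-2.56, 2.56], [-1.29, 2.01], [-1.08, 1.49], [-3.29, 1.98], [-2.81, -0.18], [-2.99, 2.99]. Speed limits (rad/s): [2.57, 2.57, 3.01, 3.14, 3.14, 3.14].

## Interface

Orientations are given as a rotation vector (axis times angle).
In Python, from rig import r, cams gives the robot as it stands. The module is installed in compiled form; this text tells all that it offers.
- The arm moves only by the tool step_arm, never from a script. Its argument "motion" is a list of rows, each a list of 6 numbers: the shift along the tool's x, y, z in m, then the turn, a rotation vector about the tool's x, y, z in rad. In form: [[x, y, z, ax, ay, az], ...]. A call has 1 to 20 rows; each row is the pose to reach, as a shift and turn from the pose measured when the call began, along the tool's axes at that moment; what a row does not reach only later rows make up. A row lasts 1/12 s, in which the tool goes at most 41.7 mm and 7.16 degrees, less where a joint would pass 70% of its speed; a pose out of reach is approached as far as the arm can. A call with a gripper value outside its range is refused whole. "grip" is the opening, from 0 (shut) to 1 (fully open), set as the call begins (left out, the last holds). The fingers move at their own pace and stop on an object; "force" is the grip in N (left out, the last holds). Time passes only in rows, so rows that repeat a pose let the fingers close. It gives the time, the measured TCP pose, the force and the opening at its end, in the units of the state.
- r.observe(): the state, without advancing time (a new reading comes with each control period).
- cams.get_image(name): name is "side" or "top" or "wrist"; returns the picture (384x512x3 uint8, blue, green, red); there is no depth.
- cams.camera_info(name): a dict with "mtx" (3x3 intrinsics, pixels), "eye" and "attitude" of the camera in the world; the wrist camera has in their place "hand_eye" (4x4, takes a point from camera to tool coordinates, whose origin is the TCP and whose axes are the tool frame's). Camera axes: x right, y up, looking along -z (the intrinsics and any distortion apply to the point x, -y, -z); pixel columns grow to the right and rows downward; lengths in mm; the calibration is good to about 2 mm. A picture is of the moment at which its call begins: read the wrist's pose just before it. camera_info takes no time and is no camera call.
- r.hand_in(): hands the job in, once; it reports no verdict.
The state is a dict: "time_s": time; "qpos": joint angles; "qd": joint speeds; "joint_torque": joint torques, N m; "tcp_pos": TCP position; "orientation": TCP orientation; "contact_force": force on the tool from outside, world axes, zero at the start; "wrist_torque": the same for the moment, N m; "width": finger opening in mm.
Only numpy, scipy, OpenCV 4.12 (cv2) and the standard library are available. Lean on these libraries where they do the work, as an engineer would, in place of code of your own. Each camera call takes 0.05 s, during which the arm holds its last target.

## Working session

There is one attempt and no reset: what is moved stays moved. The work goes in short steps, Python scripts to look and compute and a tool call to move; the robot and the scene stay as the last step left them, time stands still between calls to the robot, and variables do not carry over. Pictures are saved under pics/ and viewed, and the job is handed in when it is done.

Besides the shell and the picture viewer there is one more tool, called after "Request:" as a command line: name --pt "numbers of a row" for each row, then --argument value for the rest. step_arm: Moves the arm, as the interface text tells. Its arguments: {"type":"object","properties":{"motion":{"type":"array"},"grip":{"type":"number"},"force":{"type":"number"}},"required":["motion"]}

```bash
mkdir -p pics; python3 - <<'E'
from rig import r,cams
import cv2
s=r.observe();print(s)
for n in ["side","top","wrist"]:
    cv2.imwrite(f"pics/{n}0.png",cams.get_image(n)); print(n,cams.camera_info(n))
E
```

```text
{'time_s': 0.0, 'qpos': array([ 1.66071904e+00,  4.08254671e-02,  8.38375812e-02, -4.63683275e-04,
       -1.61548598e+00, -3.33745818e-01]), 'qd': array([-0.00115234, -0.00059681,  0.00027358, -0.00092233,  0.00029336,
        0.00093006]), 'joint_torque': array([ 2.71056547e-05, -3.68215907e+01,  3.47424030e+01,  6.93236098e+00,
       -5.36634892e-03,  4.29477382e-06]), 'tcp_pos': array([144.66145873, 581.97593423, 230.28584905]), 'orientation': array([-2.09250861,  0.25819518,  2.0927198 ]), 'contact_force': array([-0.24407268, -0.10847325,  0.00428575]), 'wrist_torque': array([-8.98523061e-05, -1.77430789e-02, -2.53211379e-02]), 'width': 85.37229055728801}
side {'mtx': array([[371.55617093,   0.        , 255.24579136],
       [  0.        , 371.55617093, 190.91512442],
       [  0.        ,   0.        ,   1.        ]]), 'eye': array([ 463.81488995, -607.70690013,  511.29572696]), 'attitude': array([ 0.95986871, -0.08114506, -0.14683325])}
top {'mtx': array([[398.06982736,   0.        , 254.0982013 ],
       [  0.        , 398.06982736, 197.96890577],
       [  0.        ,   0.        ,   1.        ]]), 'eye': array([454.29771643,   1.25195932, 778.82438898]), 'attitude': array([ 0.13889361, -0.14605114, -1.55087926])}
wrist {'mtx': array([[334.00039951,   0.        , 258.01508128],
       [  0.        , 334.00039951, 193.43458511],
       [  0.        ,   0.        ,   1.        ]]), 'hand_eye': array([[ 1.16243470e-03,  3.26762762e-01, -9.45105680e-01,
        -1.43953484e+02],
       [ 9.99999199e-01,  9.41283617e-05,  1.26249523e-03,
        -5.63934971e-01],
       [ 5.01497679e-04, -9.45106390e-01, -3.26762391e-01,
        -8.43153862e+01],
       [ 0.00000000e+00,  0.00000000e+00,  0.00000000e+00,
         1.00000000e+00]])}
```

View pics/top0.png

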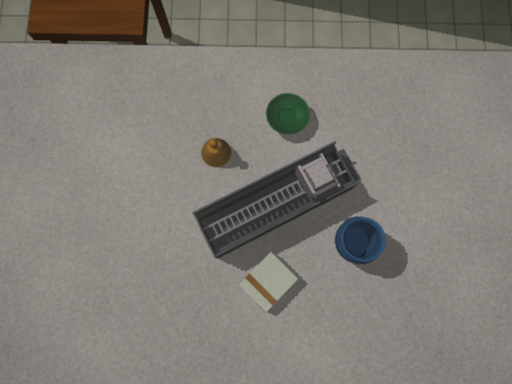

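View pics/side0.png

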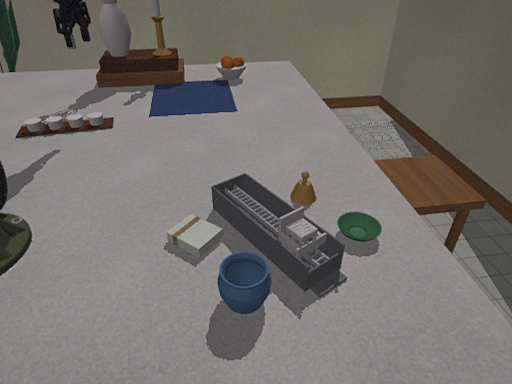

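View pics/wrist0.png

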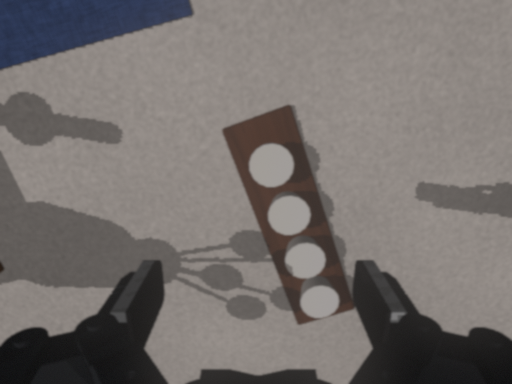

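The top view shows the dispenser from about (195,215)/(218,255) at one end to (335,145)/(358,182) at the other. The lip and white follower are at the right end. I'll zoom in for corner picks.

```bash
cat > h.py <<'E'
import numpy as np,cv2
from scipy.spatial.transform import Rotation as R
from rig import r,cams
def cam(n,s=None):
    i=cams.camera_info(n)
    if n=="wrist":
        T=np.array(i["hand_eye"]);A=R.from_rotvec(s["orientation"]).as_matrix()
        return i["mtx"],A@T[:3,:3],A@T[:3,3]+s["tcp_pos"]
    return i["mtx"],R.from_rotvec(i["attitude"]).as_matrix(),np.array(i["eye"])
def proj(c,P):
    K,A,e=c;p=(np.atleast_2d(P)-e)@A*[1,-1,-1];p=p@K.T;return p[:,:2]/p[:,2:]
def unproj(c,uv,z):
    K,A,e=c;d=np.linalg.inv(K)@np.array([uv[0],uv[1],1.]);d=A@(d*[1,-1,-1]);return e+d*(z-e[2])/d[2]
E
python3 - <<'E'
from h import *
c=cam("top");im=cv2.imread("pics/top0.png")
cv2.imwrite("pics/topz.png",cv2.resize(im[130:270,185:375],None,fx=4.2,fy=4.2,interpolation=cv2.INTER_CUBIC))
im=cv2.imread("pics/side0.png")
cv2.imwrite("pics/sidez.png",cv2.resize(im[165:300,200:360],None,fx=4.4,fy=4.4,interpolation=cv2.INTER_CUBIC))
for n,uv,z in [("rear c1",(195,215),60),("rear c2",(218,255),60),("front1",(335,145),44),("front2",(358,182),44),("pad",(318,177),80),("pot",(360,240),75),("bell",(216,152),30),("dish",(288,115),24),("pack",(270,282),24)]: print(n,unproj(c,uv,z).round())
E
```

```text
rear c1 [553. 106.  60.]
rear c2 [482.  62.  60.]
front1 [ 696. -155.   44.]
front2 [ 623. -197.   44.]
pad [ 623. -116.   80.]
pot [ 511. -189.   75.]
bell [682.  75.  30.]
dish [763. -67.  24.]
pack [435. -33.  24.]
```

View pics/topz.png

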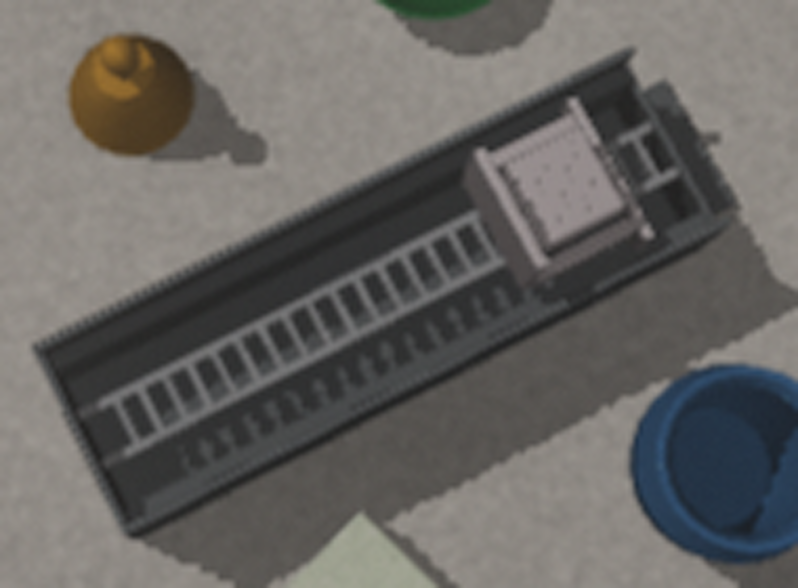

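View pics/sidez.png

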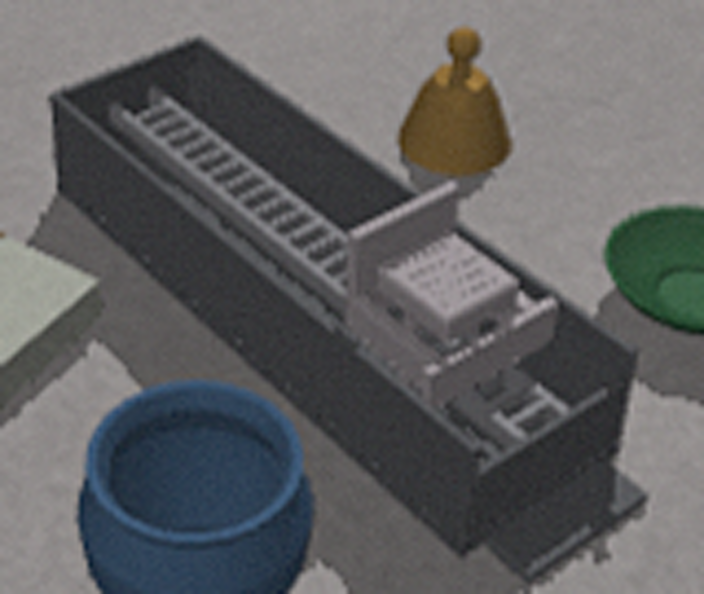

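```bash
python3 - <<'E'
from h import *
from scipy.optimize import least_squares
t=lambda u,v:(185+u/4.2,130+v/4.2); s=lambda u,v:(200+u/4.4,165+v/4.4)
ct,cs=cam("top"),cam("side")
obs=[(ct,t(40,347),(46,150,60)),(ct,t(132,532),(-46,150,60)),(ct,t(632,52),(46,-150,60)),
(cs,s(200,40),(46,150,60)),(cs,s(52,97),(-46,150,60)),(cs,s(635,352),(46,-150,60)),(cs,s(465,550),(-46,-150,0))]
# follower pts: unknown f (mm): back plate top corners front face
fo=[(ct,t(478,152),(29,-63,96)),(ct,t(543,277),(-29,-63,96)),(cs,s(455,185),(29,-63,96)),(cs,s(352,236),(-29,-63,96)),
(ct,t(571,183),(0,-90,80)),(cs,s(450,275),(0,-90,80))]
def W(p,q): 
    a=p[2];return np.array([p[0]+np.cos(a)*q[0]-np.sin(a)*q[1],p[1]+np.sin(a)*q[0]+np.cos(a)*q[1],q[2]])
def res(p):
    o=[proj(c,W(p,q))[0]-uv for c,uv,q in obs]+[proj(c,W(p,(q[0],q[1]+p[3],q[2])))[0]-uv for c,uv,q in fo]
    return np.ravel(o)
f=least_squares(res,[588,-46,0.5,20],loss="soft_l1");p=f.x
print(p,"\n",res(p).reshape(-1,2).round(1))
for y in (p[3],160): print(y,W(p,(0,-90+y,80)))
# far things positions in dispenser frame
for n,uv,z in [("pot",(360,240),75),("bell",(216,152),30),("dish",(288,115),24),("pack",(270,282),24)]:
    P=unproj(ct,uv,z);d=P[:2]-p[:2];a=p[2];print(n,P.round(),(np.array([[np.cos(a),np.sin(a)],[-np.sin(a),np.cos(a)]])@d).round())
E
```

```text
[ 5.88727925e+02 -4.59012049e+01  4.91847507e-01  6.22196876e+00] 
 [[-0.5 -0.4]
 [ 0.   0.8]
 [ 1.7 -2.3]
 [-0.4 -1.7]
 [-1.1 -1. ]
 [ 1.1 -0.5]
 [-0.9  2.3]
 [ 1.7 -1.5]
 [ 2.  -2.7]
 [ 0.  -0.8]
 [-0.5 -0.4]
 [-0.8  0.7]
 [-0.9 -0.9]]
6.221968764113838 [ 628.29253602 -119.74834488   80.        ]
160 [555.67006109  15.80112589  80.        ]
pot [ 511. -189.   75.] [-136.  -90.]
bell [682.  75.  30.] [139.  62.]
dish [763. -67.  24.] [ 144. -101.]
pack [435. -33.  24.] [-129.   84.]
```

```bash
python3 - <<'E'
from h import *
s=r.observe();A=R.from_rotvec(s["orientation"]).as_matrix();print(A.round(3))
a=0.4918
for sg in (1,-1):
    y=sg*np.array([np.cos(a),np.sin(a),0]);x=np.array([0,0,-1.]);z=np.cross(x,y)
    B=np.stack([x,y,z],1);print(sg,z.round(2),R.from_matrix(A.T@B).as_rotvec())
tgt=np.array([628-15*0.47*0,-120,200.])
print((A.T@(tgt-s["tcp_pos"])).round(1))
E
```

```text
[[-0.    -0.241 -0.97 ]
 [-0.001 -0.97   0.241]
 [-1.     0.001 -0.   ]]
1 [ 0.47 -0.88  0.  ] [-2.30637502e+00  1.54173552e-03 -8.72588203e-04]
-1 [-0.47  0.88  0.  ] [ 8.35217036e-01 -7.12167590e-04 -1.25829580e-03]
[  31.4  564.6 -638.5]
```

Request:
step_arm --pt "0.03 0.565 -0.638 0.835 0 0" --pt "0.03 0.565 -0.638 0.835 0 0" --pt "0.03 0.565 -0.638 0.835 0 0" --pt "0.03 0.565 -0.638 0.835 0 0" --pt "0.03 0.565 -0.638 0.835 0 0" --pt "0.03 0.565 -0.638 0.835 0 0" --pt "0.03 0.565 -0.638 0.835 0 0" --pt "0.03 0.565 -0.638 0.835 0 0" --pt "0.03 0.565 -0.638 0.835 0 0" --pt "0.03 0.565 -0.638 0.835 0 0" --pt "0.03 0.565 -0.638 0.835 0 0" --pt "0.03 0.565 -0.638 0.835 0 0" --pt "0.03 0.565 -0.638 0.835 0 0" --pt "0.03 0.565 -0.638 0.835 0 0" --pt "0.03 0.565 -0.638 0.835 0 0" --pt "0.03 0.565 -0.638 0.835 0 0" --pt "0.03 0.565 -0.638 0.835 0 0" --pt "0.03 0.565 -0.638 0.835 0 0" --pt "0.03 0.565 -0.638 0.835 0 0" --pt "0.03 0.565 -0.638 0.835 0 0" --grip 0

```text
time_s: 1.82
tcp_pos: [617.1, -106.3, 201.5]
orientation: [-1.562, 0.936, 1.562]
contact_force: [0.2, 1.1, 0.1]
width: -0.2
```

```bash
python3 - <<'E'
from h import *
import pickle
s=r.observe();im=cams.get_image("wrist");cv2.imwrite("pics/w1.png",im);pickle.dump(s,open("s1.pkl","wb"))
print(s["tcp_pos"],s["orientation"],s["qpos"].round(2))
cv2.imwrite("pics/w1z.png",cv2.resize(im,None,fx=1.55,fy=1.55,interpolation=cv2.INTER_CUBIC))
E
```

```text
[ 617.12458473 -106.28068423  201.48975659] [-1.56196349  0.93644412  1.56182505] [ 0.15  0.11  0.1   0.   -1.57  0.34]
```

View pics/w1z.png

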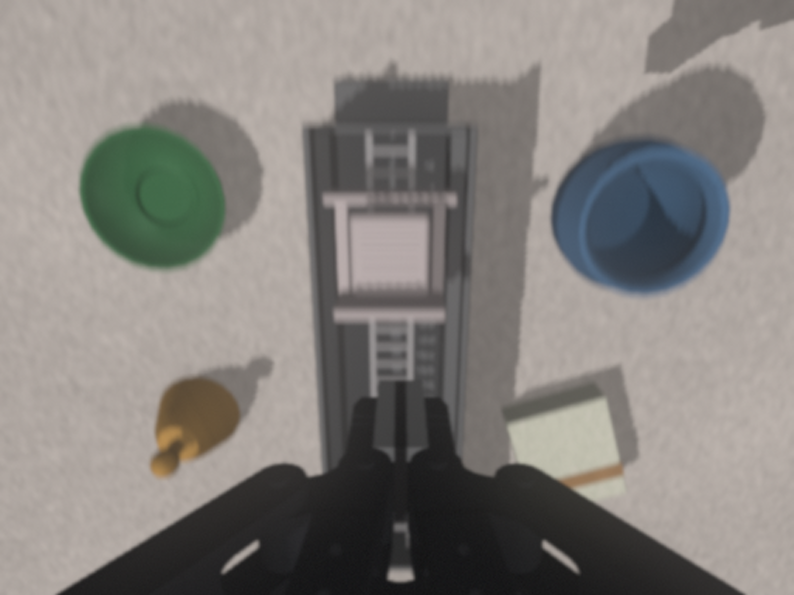

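```bash
python3 - <<'E'
from h import *
import pickle
s=pickle.load(open("s1.pkl","rb"));c=cam("wrist",s)
u=lambda x,y,z:unproj(c,(x/1.55,y/1.55),z)
a=.4918
def D(P):
    d=P[:2]-[588.73,-45.9];return np.array([np.cos(a)*d[0]+np.sin(a)*d[1],-np.sin(a)*d[0]+np.cos(a)*d[1]]).round(1)
for n,x,y,z in [("padNL",350,212,80),("padNR",430,212,80),("padcentre",390,248,80),("plateL",334,308,96),("plateR",446,308,96),("plate top mid back",390,322,96),
 ("frontL",305,124,60),("frontR",475,124,60),("barfront L",368,130,42),("bar R",415,130,42),("pot rim",645,205,75),("dish",152,190,24),("bell knob",165,463,67)]:
    P=u(x,y,z);print(n,P.round(1),D(P))
im=cv2.imread("pics/w1.png");cv2.imwrite("pics/w1c.png",cv2.resize(im[70:270,180:320],None,fx=3,fy=3,interpolation=cv2.INTER_CUBIC)[:600])
E
```

```text
padNL [ 658.8 -128.9   80. ] [  22.6 -106.2]
padNR [ 622.6 -148.2   80. ] [ -18.5 -106.2]
padcentre [ 631.9 -121.9   80. ] [  2.2 -87.4]
plateL [644.1 -84.   96. ] [ 30.8 -59.7]
plateR [ 593.4 -111.1   96. ] [-26.6 -59.7]
plate top mid back [615.2 -90.7  96. ] [  2.1 -52. ]
frontL [ 700.  -155.1   60. ] [  46.5 -148.9]
frontR [ 621.7 -197.    60. ] [ -42.3 -148.8]
barfront L [ 670.5 -167.3   42. ] [  14.7 -145.6]
bar R [ 647.4 -179.6   42. ] [ -11.5 -145.6]
pot rim [ 525.2 -203.6   75. ] [-130.5 -109. ]
dish [772. -73.  24.] [ 148.8 -110.4]
bell knob [691.9  73.1  67. ] [147.2  56.2]
```

View pics/w1c.png

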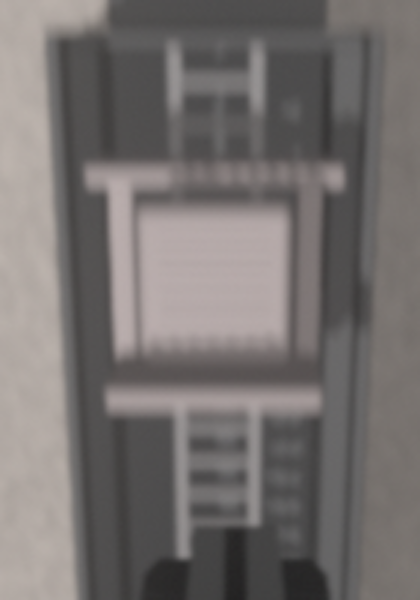

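Request:
step_arm --pt "0.03 -0.0045 -0.0105 0 0 0" --pt "0.06 -0.0045 -0.0105 0 0 0" --pt "0.09 -0.0045 -0.0105 0 0 0" --pt "0.1 -0.0045 -0.0105 0 0 0" --pt "0.1 -0.0045 -0.0105 0 0 0" --pt "0.1 -0.0045 -0.0105 0 0 0"

```text
time_s: 2.37
tcp_pos: [627.5, -119.2, 99.3]
orientation: [-1.559, 0.944, 1.562]
contact_force: [0.2, 0.4, 0.5]
width: -0.2
```

```bash
cat > st.py <<'E'
from h import *
s=r.observe();a=.4918
d=s["tcp_pos"][:2]-[588.73,-45.9]
print("t",s["time_s"],"disp xyz",np.round([np.cos(a)*d[0]+np.sin(a)*d[1],-np.sin(a)*d[0]+np.cos(a)*d[1],s["tcp_pos"][2]],1))
A=R.from_rotvec(s["orientation"]).as_matrix();print("toolx",A[:,0].round(3),"yaw err",np.arctan2(-A[1,1],-A[0,1])-a)
F=s["contact_force"];print("F disp",np.round([np.cos(a)*F[0]+np.sin(a)*F[1],-np.sin(a)*F[0]+np.cos(a)*F[1],F[2]],1),"w",s["width"])
E
python3 st.py; python3 - <<'E'
from h import *
im=cams.get_image("wrist");cv2.imwrite("pics/w2.png",cv2.resize(im,None,fx=1.55,fy=1.55))
im=cams.get_image("side");cv2.imwrite("pics/s2.png",cv2.resize(im[165:300,200:360],None,fx=4.4,fy=4.4,interpolation=cv2.INTER_CUBIC))
E
```

```text
t 2.3667 disp xyz [ -0.5 -82.9  99.3]
toolx [-0.005 -0.005 -1.   ] yaw err -0.0035898086546438113
F disp [0.3 0.3 0.5] w -0.15404058106457838
```

View pics/w2.png

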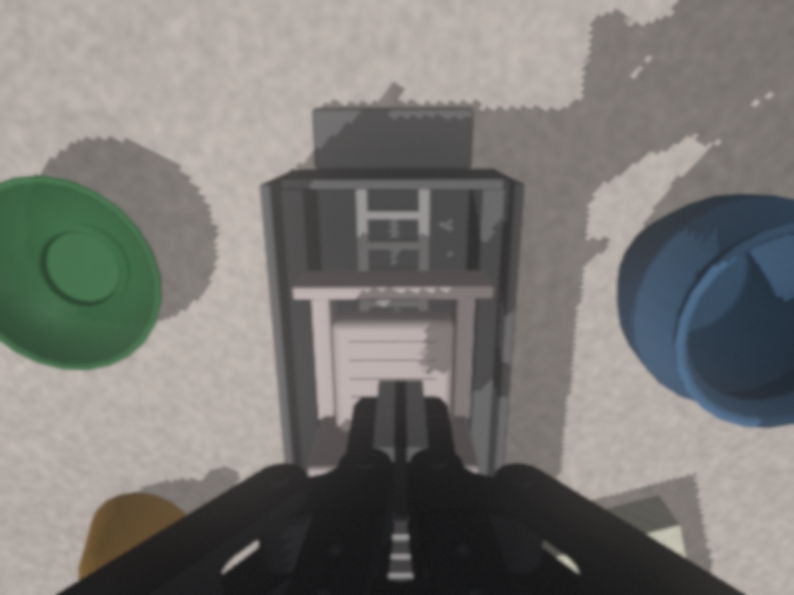

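View pics/s2.png

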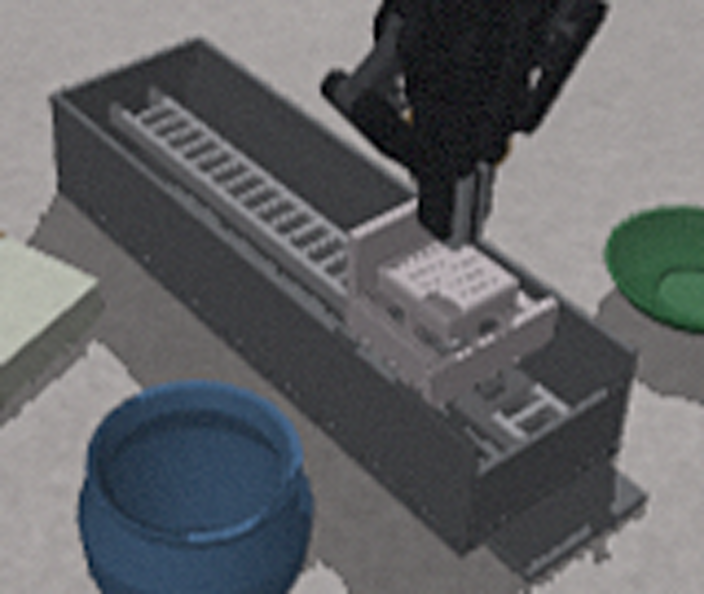

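Request:
step_arm --pt "0.008 -0.001 0.002 0 0 0" --pt "0.014 -0.002 0.004 0 0 0" --pt "0.018 -0.002 0.004 0 0 0" --pt "0.021 -0.002 0.004 0 0 0" --pt "0.024 -0.002 0.004 0 0 0" --pt "0.026 -0.002 0.004 0 0 0" --pt "0.026 -0.002 0.004 0 0 0"

```text
time_s: 3.05
tcp_pos: [628.5, -114.7, 75.4]
orientation: [-1.562, 0.942, 1.559]
contact_force: [-1.9, 1.5, 3.9]
width: -0.1
```

```bash
python3 st.py
```

```text
t 3.05 disp xyz [  2.5 -79.4  75.4]
toolx [-0.001 -0.005 -1.   ] yaw err -0.003307111690864284
F disp [-1.   2.3  3.9] w -0.07126316082294736
```

Request:
step_arm --pt "0.003 0 0 0 0 0" --pt "0.005 0 0 0 0 0" --pt "0.007 0 0 0 0 0" --pt "0.008 0 0 0 0 0" --pt "0.008 0 0 0 0 0"

```text
time_s: 3.47
tcp_pos: [628.8, -115.1, 68.1]
orientation: [-1.563, 0.942, 1.558]
contact_force: [-1.5, -0.5, 6.8]
width: 0.2
```

```bash
python3 st.py
```

```text
t 3.4667 disp xyz [  2.6 -79.9  68.1]
toolx [ 0.    -0.005 -1.   ] yaw err -0.003307440332688427
F disp [-1.6  0.2  6.8] w 0.18271500427693757
```

Request:
step_arm --pt "0.001 0 0 0 0 0" --pt "0.0015 0 0 0 0 0" --pt "0.0015 0 0 0 0 0"

```text
time_s: 3.72
tcp_pos: [629.2, -115.7, 68.1]
orientation: [-1.565, 0.942, 1.556]
contact_force: [-3.2, 0.9, 8.2]
width: -0.2
```

```bash
python3 st.py; python3 - <<'E'
from h import *
im=cams.get_image("side");cv2.imwrite("pics/s3.png",cv2.resize(im[165:300,200:360],None,fx=4.4,fy=4.4,interpolation=cv2.INTER_CUBIC))
E
```

```text
t 3.7167 disp xyz [  2.7 -80.6  68.1]
toolx [ 0.002 -0.006 -1.   ] yaw err -0.0033097822323140402
F disp [-2.4  2.3  8.2] w -0.19234123635078076
```

View pics/s3.png

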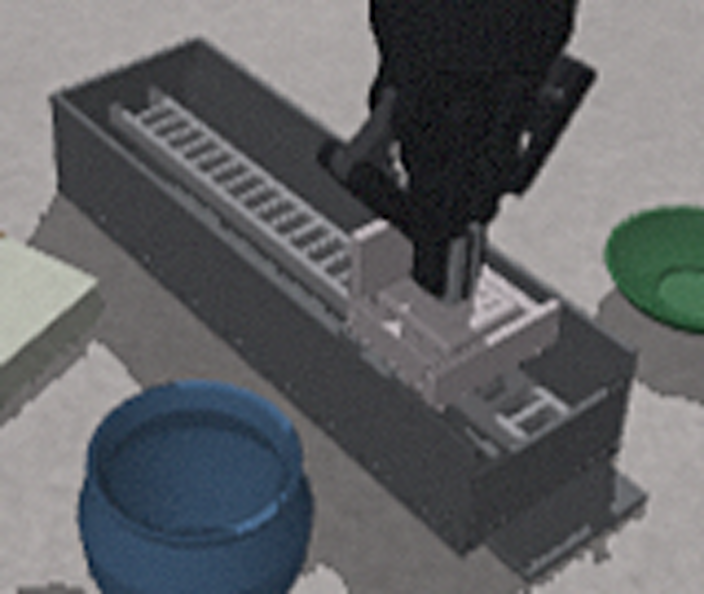

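Request:
step_arm --pt "0.003 0 0.002 0 0 0" --pt "0.004 0 0.006 0 0 0" --pt "0.004 0 0.01 0 0 0" --pt "0.004 0 0.014 0 0 0" --pt "0.004 0 0.018 0 0 0" --pt "0.004 0 0.022 0 0 0" --pt "0.004 0 0.026 0 0 0" --pt "0.004 0 0.03 0 0 0"

```text
time_s: 4.43
tcp_pos: [616.4, -91.2, 68.0]
orientation: [-1.57, 0.943, 1.551]
contact_force: [-4.9, -4.6, 16.0]
width: -0.1
```

```bash
python3 st.py; python3 - <<'E'
from h import *
im=cams.get_image("side");cv2.imwrite("pics/s4.png",cv2.resize(im[165:300,200:360],None,fx=4.4,fy=4.4,interpolation=cv2.INTER_CUBIC))
E
```

```text
t 4.4333 disp xyz [  3. -53.  68.]
toolx [ 0.006 -0.01  -1.   ] yaw err -0.003573549037968804
F disp [-6.5 -1.8 16. ] w -0.06012955191665643
```

View pics/s4.png

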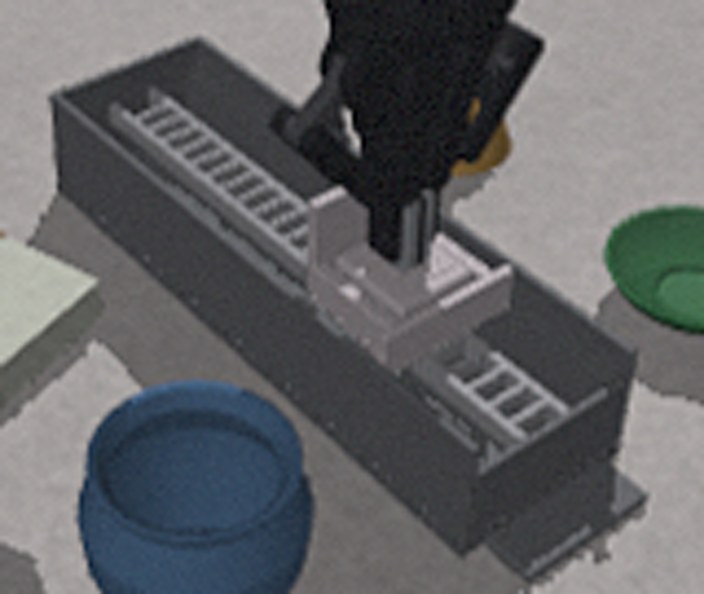

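Request:
step_arm --pt "0.004 0.001 0.004 0 0 0" --pt "0.004 0.002 0.009 0 0 0" --pt "0.004 0.002 0.014 0 0 0" --pt "0.004 0.002 0.02 0 0 0" --pt "0.004 0.002 0.026 0 0 0" --pt "0.004 0.002 0.032 0 0 0" --pt "0.004 0.002 0.038 0 0 0" --pt "0.004 0.002 0.044 0 0 0" --pt "0.004 0.002 0.05 0 0 0" --pt "0.004 0.002 0.056 0 0 0" --pt "0.0035 0.002 0.062 0 0 0" --pt "0.0035 0.002 0.068 0 0 0" --pt "0.0035 0.002 0.074 0 0 0" --pt "0.0035 0.002 0.08 0 0 0" --pt "0.0035 0.002 0.085 0 0 0" --pt "0.0035 0.002 0.09 0 0 0"

```text
time_s: 5.82
tcp_pos: [574.5, -13.2, 67.9]
orientation: [-1.576, 0.941, 1.545]
contact_force: [-1.6, -3.0, 17.0]
width: 0.5
```

```bash
python3 st.py; python3 - <<'E'
from h import *
im=cams.get_image("side");cv2.imwrite("pics/s5.png",cv2.resize(im[150:285,180:340],None,fx=4.4,fy=4.4,interpolation=cv2.INTER_CUBIC))
E
```

```text
t 5.8167 disp xyz [ 2.8 35.5 67.9]
toolx [ 0.013 -0.012 -1.   ] yaw err -0.0029619691781834767
F disp [-2.8 -1.9 17. ] w 0.5481936212405868
```

View pics/s5.png

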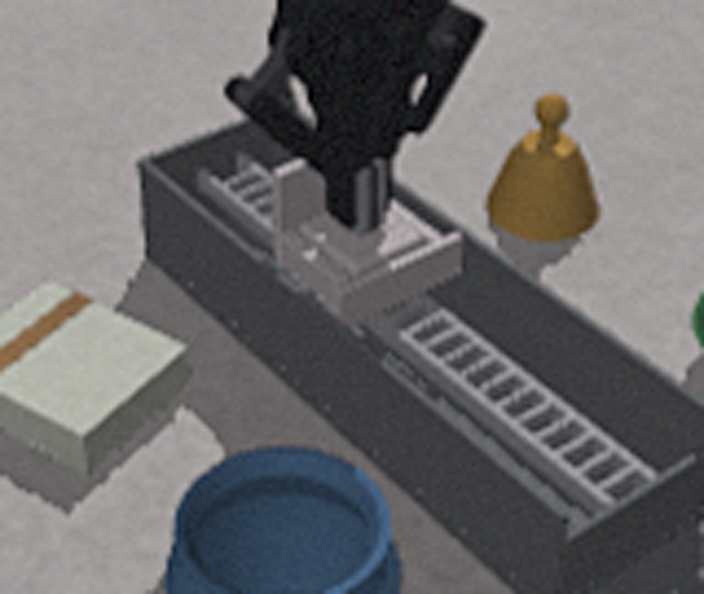

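Request:
step_arm --pt "0.004 0 0.004 0 0 0" --pt "0.004 0 0.008 0 0 0" --pt "0.004 0 0.012 0 0 0" --pt "0.004 0 0.016 0 0 0" --pt "0.004 0 0.02 0 0 0" --pt "0.004 0 0.024 0 0 0" --pt "0.004 0 0.028 0 0 0" --pt "0.004 0 0.032 0 0 0" --pt "0.004 0 0.036 0 0 0"

```text
time_s: 6.62
tcp_pos: [558.7, 17.2, 67.9]
orientation: [-1.581, 0.941, 1.54]
contact_force: [-6.8, -4.9, 19.9]
width: -0.0
```

```bash
python3 st.py; python3 - <<'E'
from h import *
im=cams.get_image("side");cv2.imwrite("pics/s6.png",cv2.resize(im[150:285,180:340],None,fx=4.4,fy=4.4,interpolation=cv2.INTER_CUBIC))
E
```

```text
t 6.6167 disp xyz [ 3.3 69.8 67.9]
toolx [ 0.017 -0.015 -1.   ] yaw err -0.0025899952766094136
F disp [-8.3 -1.1 19.9] w -0.009245513508931791
```

View pics/s6.png

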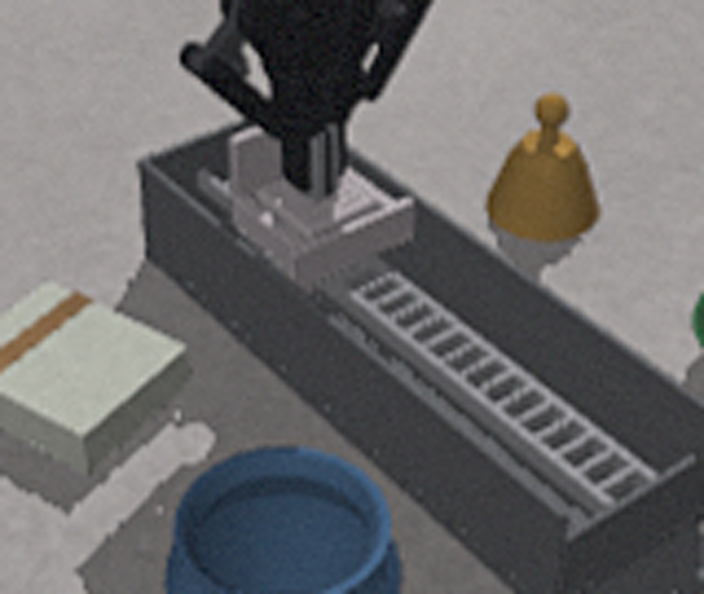

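Request:
step_arm --pt "0.003 0 0.002 0 0 0" --pt "0.003 0 0.004 0 0 0" --pt "0.003 0 0.006 0 0 0" --pt "0.003 0 0.008 0 0 0" --pt "0.003 0 0.008 0 0 0"

```text
time_s: 7.08
tcp_pos: [555.7, 22.8, 67.9]
orientation: [-1.586, 0.943, 1.537]
contact_force: [-5.5, -6.3, 16.0]
width: 0.1
```

```bash
python3 st.py
```

```text
t 7.0833 disp xyz [ 3.3 76.2 67.9]
toolx [ 0.02  -0.019 -1.   ] yaw err -0.0024356547249865246
F disp [-7.8 -2.9 16. ] w 0.13639732054722034
```

Request:
step_arm --pt "0.003 0.001 0.003 0 0 0" --pt "0.003 0.001 0.005 0 0 0" --pt "0.003 0.001 0.007 0 0 0" --pt "0.003 0.001 0.009 0 0 0" --pt "0.003 0.001 0.009 0 0 0"

```text
time_s: 7.5
tcp_pos: [553.1, 28.6, 68.1]
orientation: [-1.592, 0.942, 1.53]
contact_force: [2.2, -7.5, 10.2]
width: 0.3
```

```bash
python3 st.py; python3 - <<'E'
from h import *
im=cams.get_image("side");cv2.imwrite("pics/s7.png",cv2.resize(im[150:285,180:340],None,fx=4.4,fy=4.4,interpolation=cv2.INTER_CUBIC))
im=cams.get_image("wrist");cv2.imwrite("pics/w7.png",cv2.resize(im,None,fx=1.55,fy=1.55))
E
```

```text
t 7.5 disp xyz [ 3.8 82.5 68.1]
toolx [ 0.027 -0.022 -0.999] yaw err -0.0024701266859062376
F disp [-1.6 -7.6 10.2] w 0.2767539522771697
```

View pics/s7.png

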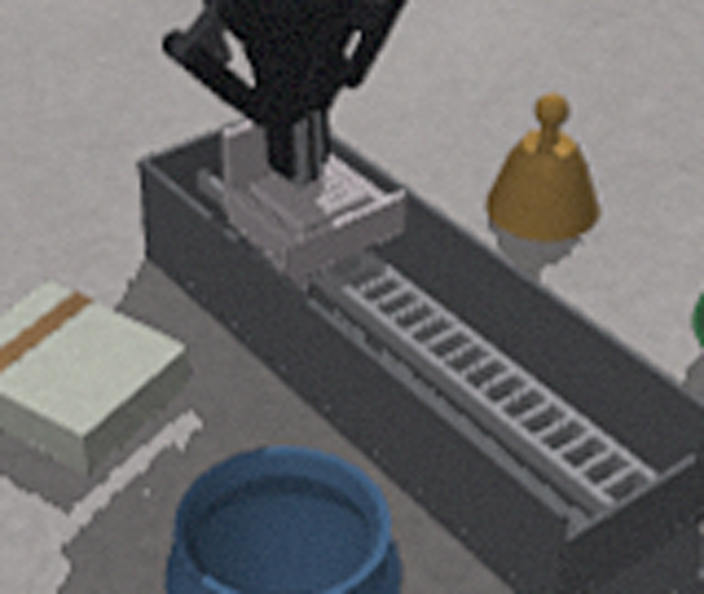

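View pics/w7.png

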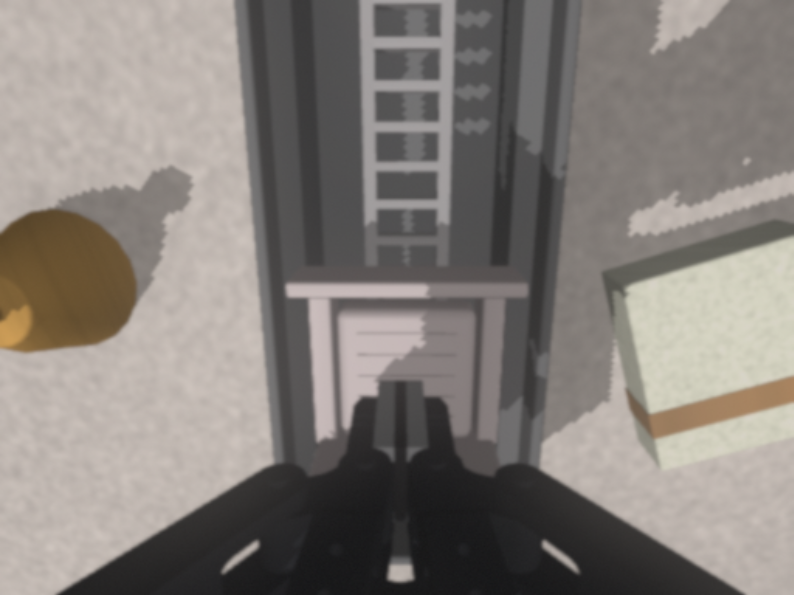

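Request:
step_arm --pt "0.002 0 0.003 0 0 0" --pt "0.003 0 0.005 0 0 0" --pt "0.003 0 0.007 0 0 0" --pt "0.003 0 0.008 0 0 0" --pt "0.003 0 0.008 0 0 0"

```text
time_s: 8.02
tcp_pos: [552.6, 31.6, 68.1]
orientation: [-1.6, 0.944, 1.52]
contact_force: [9.9, -17.3, 8.7]
width: -0.1
```

```bash
python3 st.py; python3 - <<'E'
from h import *
im=cams.get_image("side");cv2.imwrite("pics/s8.png",cv2.resize(im[150:285,180:340],None,fx=4.4,fy=4.4,interpolation=cv2.INTER_CUBIC))
E
```

```text
t 8.0167 disp xyz [ 4.8 85.4 68.1]
toolx [ 0.034 -0.028 -0.999] yaw err -0.0035586997269676512
F disp [  0.5 -19.9   8.7] w -0.13977286387487825
```

View pics/s8.png

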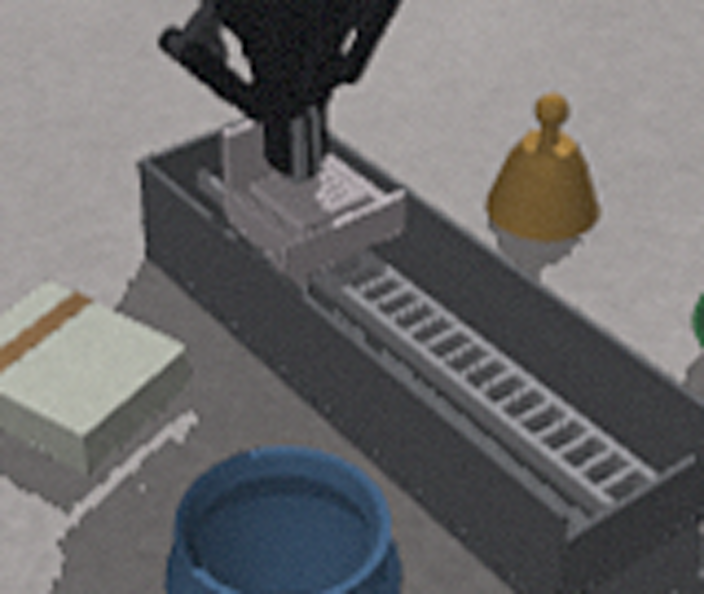

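Request:
step_arm --pt "-0.003 0 0 0 0 0" --pt "-0.008 0 0 0 0 0" --pt "-0.014 0 -0.001 0 0 0" --pt "-0.02 0 -0.003 0 0 0" --pt "-0.04 0 -0.006 0 0 0" --pt "-0.07 0 -0.007 0 0 0" --pt "-0.1 0 -0.008 0 0 0" --pt "-0.12 0 -0.008 0 0 0" --pt "-0.12 0 -0.008 0 0 0" --pt "-0.12 0 -0.008 0 0 0"

```text
time_s: 8.9
tcp_pos: [552.6, 28.6, 189.2]
orientation: [-1.6, 0.941, 1.52]
contact_force: [-0.1, -0.0, -1.3]
width: 0.0
```

```bash
python3 st.py; python3 - <<'E'
from h import *
import pickle
im=cams.get_image("side");cv2.imwrite("pics/s9.png",cv2.resize(im[150:285,180:340],None,fx=4.4,fy=4.4,interpolation=cv2.INTER_CUBIC))
s=r.observe();pickle.dump(s,open("s9.pkl","wb"))
im=cams.get_image("wrist");cv2.imwrite("pics/w9.png",cv2.resize(im,None,fx=1.55,fy=1.55,interpolation=cv2.INTER_CUBIC))
E
```

```text
t 8.9 disp xyz [  3.3  82.8 189.2]
toolx [ 0.035 -0.026 -0.999] yaw err -0.0030567928440554115
F disp [-0.1  0.  -1.3] w 0.02632330755345539
```

View pics/s9.png

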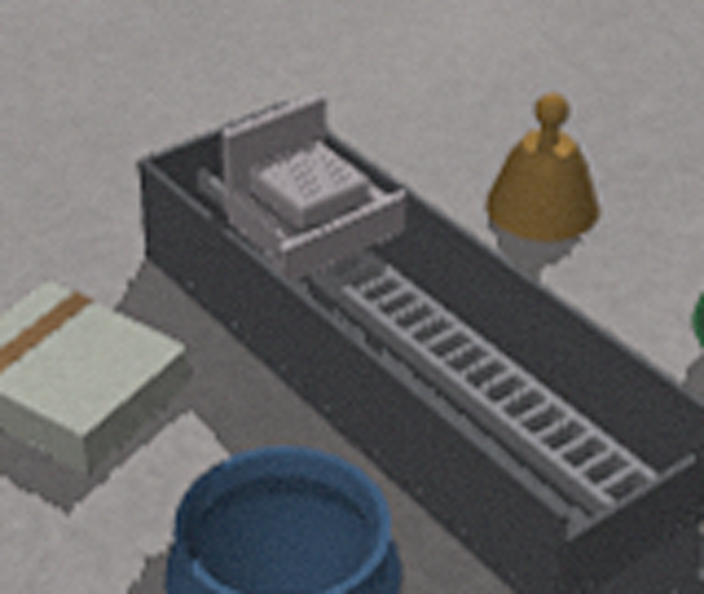

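View pics/w9.png

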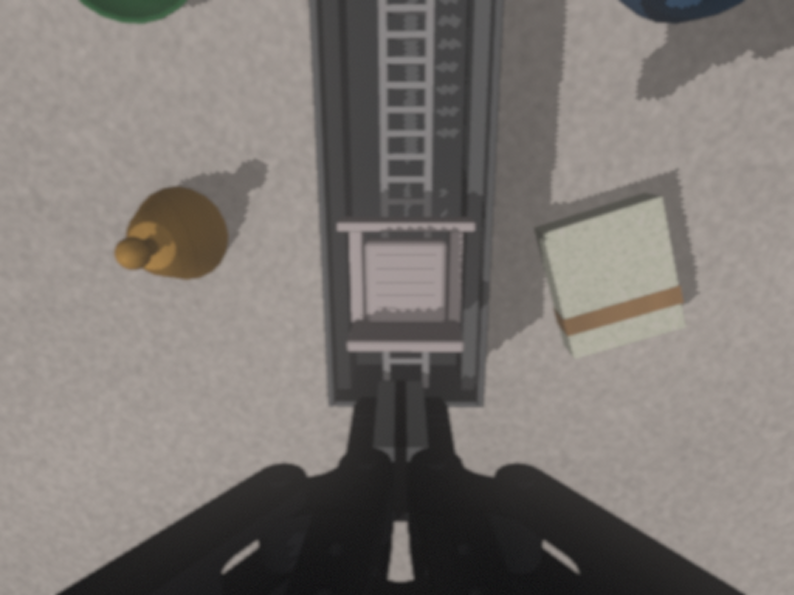

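Pad is up and the follower looks fully back. I'll check the joint value from the wrist picture (plate front top edge at about (348..463, 342), rear wall at row 405) and from the side picture.

```bash
python3 - <<'E'
from h import *
import pickle
s=pickle.load(open("s9.pkl","rb"));c=cam("wrist",s);a=.4918
def D(P):
    d=P[:2]-[588.73,-45.9];return np.array([np.cos(a)*d[0]+np.sin(a)*d[1],-np.sin(a)*d[0]+np.cos(a)*d[1]]).round(1)
for n,x,y,z in [("plateL",348,342,96),("plateR",463,342,96),("pad",404,282,80),("rearR outer",484,405,60),("rearL",330,405,60)]:
    P=unproj(c,(x/1.55,y/1.55),z);print(n,D(P))
c=cam("side")
for n,x,y,z in [("plateL",325,102,96),("plateR",228,136,96),("pad",310,182,80),("rearcorner",142,162,60)]:
    P=unproj(c,(180+x/4.4,150+y/4.4),z);print("side",n,D(P))
ims=cams.get_image("top");a0=cv2.imread("pics/top0.png")
for n,(u,v) in dict(pot=(360,240),bell=(216,152),dish=(288,115),pack=(270,282)).items():
    t=a0[v-14:v+14,u-14:u+14];w=ims[v-22:v+22,u-22:u+22];m=cv2.matchTemplate(w,t,cv2.TM_CCOEFF_NORMED);_,b,_,l=cv2.minMaxLoc(m);print(n,round(b,3),(l[0]-8,l[1]-8))
cv2.imwrite("pics/top9.png",ims)
E
```

```text
plateL [30.6 98.9]
plateR [-26.2  98.8]
pad [ 3.  72.4]
rearR outer [-43.8 152.7]
rearL [ 47.2 153.2]
side plateL [25.4 89.7]
side plateR [-28.2  93.3]
side pad [-6.6 59. ]
side rearcorner [-44.9 145.4]
pot 0.906 (0, 0)
bell 0.273 (2, -8)
dish 0.95 (0, 0)
pack 0.994 (0, 0)
```

View pics/top9.png

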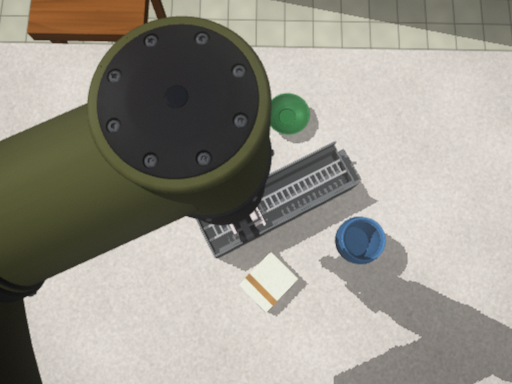

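```bash
python3 - <<'E'
from rig import r
print(r.hand_in())
E
```

```text
the job is handed in; nothing more can be done
None
```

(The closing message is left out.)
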